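# Stack a crispbread and cheese snack from the toast rack

## Robot

A 6-joint arm with a two-finger parallel gripper is mounted at the origin on the work surface. World frame = base frame: x ahead of the robot, y to its left, z up, the work surface at z = 0. Lengths are in mm, angles in rad, forces in N, time in s.
With the tool pointing down it reaches from about 275 to 1000 mm from the base axis. Payload 8.4 kg.
Tool frame: the origin (TCP) lies between the finger pads; the fingertips stand 25 mm ahead of it and the grasp point (between the pads) lies 6 mm ahead of it; z points along the fingers, y is the line along which they close (so a half turn about z gives the same grasp; the last joint's range is limited). The gripper opens to 85 mm and grips with 20 to 120 N. Pads are 22 mm wide; open, the fingers measure 114 mm over their backs; the gripper's body (76 mm by 85 mm) begins 54 mm behind the grasp point. The pads swing forward as they close: fully open they stand 13 mm farther back than shut.
Start: joints at [1.218, 0.353, 1.633, -0, 1.155, -0.002], TCP at [214.779, 586.939, 256.281] pointing down, gripper open.
Joint ranges: [-2.63, 2.63], [-0.92, 2.1], [0.06, 2.66], [-1.3, 4.44], [0, 2.69], [-3.02, 3.02]. Speed limits (rad/s): [2.22, 2.22, 2.79, 3.14, 3.14, 3.14].

## Interface

Orientations are given as [roll, pitch, yaw] about the fixed x, y, z axes, in that order (R = Rz(yaw) Ry(pitch) Rx(roll)).
In Python, from rig import r, eyes, workorder gives the robot as it stands. The module is installed in compiled form; this text tells all that it offers.
- The arm moves only by the tool step_arm, never from a script. Its argument "moves" is a list of rows, each an object of numbers: "tx", "ty", "tz": the shift along the tool's x, y, z scaled (see below); "ax", "ay", "az": the turn, a rotation vector about the tool's x, y, z scaled (see below). In form: [{"tx": .., "ty": .., "tz": .., "ax": .., "ay": .., "az": ..}, ...]. A call has 1 to 5 rows; each row shifts and turns the commanded pose from where the row before left it, along the tool's axes as they then stand; what a row does not reach is not made up. The controller multiplies each number of a shift by 25 mm and each number of a turn by 90 degrees. A row lasts 1/8 s, in which the tool goes at most 62.5 mm and 10.7 degrees, less where a joint would pass 70% of its speed; a pose out of reach is approached as far as the arm can. A call with a number of a shift or a turn outside -1 to 1 is refused whole. A call with a gripper value outside its range is refused whole. "gripper" is the opening, from 0 (shut) to 1 (fully open), set as the call begins (left out, the last holds). The fingers move at their own pace and stop on an object; "newtons" is the grip in N (left out, the last holds). Time passes only in rows, so rows that do not move let the fingers close. It gives the time, the measured TCP pose, the force, the opening and the grip force at its end, in the units of the state.
- r.sense(): the state, without advancing time (a new reading comes with each control period).
- eyes.grab_frame(name): name is "scene" or "side" or "wrist"; returns (picture, depth): 480x640x3 uint8, red, green, blue; 480x640 float32, mm along the optical axis (not along the pixel's ray), 0 where there is no reading.
- eyes.camera_info(name): a dict with "intrinsics" (3x3 intrinsics, pixels), "cam_to_world" (4x4, takes a point from camera to world coordinates). Camera axes: x right, y up, looking along -z (the intrinsics and any distortion apply to the point x, -y, -z); pixel columns grow to the right and rows downward; lengths in mm; the calibration is good to about 2 mm. A picture is of the moment at which its call begins: read the wrist's pose just before it. camera_info takes no time and is no camera call; for the wrist camera it gives the pose at the moment of the call.
- workorder.sign_off(): hands the job in; it is judged then, once.
The state is a dict: "clock": time; "qpos": joint angles; "qvel": joint speeds; "joint_efforts": joint torques, N m; "eef_pos": TCP position; "tcp_rot": TCP orientation; "contact_force": force on the tool from outside, world axes, zero at the start; "wrist_torque": the same for the moment, N m; "opening": opening from 0.0 (shut) to 1.0 (fully open); "grasp_force": force on a finger pad.
Only numpy, scipy, OpenCV 4.12 (cv2) and the standard library are available. Lean on these libraries where they do the work, as an engineer would, in place of code of your own. Each camera call takes 0.05 s, during which the arm holds its last target. There are 200 camera calls.

## Task

Finish the crispbread snack on the plate: take the thick cheese round out of the toast rack and lay it flat and centred on the crispbread that is already on the plate, then lay the thin crispbread round from the rack flat and centred on the cheese. Do not press the crispbread hard enough to snap it, keep the plate where it is, and leave the bottle, the mug and the spoon alone.

Things in the scene. Friction and masses are not known exactly. Their poses are not given: they have to be found in the camera images.
- rack: Fixed steel-wire toast rack, 178 mm long (x axis), 68 mm wide, 58 mm high; origin on the worktop under its centre. Two slots, 45 mm either side of the centre along x, each hold one disc standing on its rim, flat faces towards the rack's +x and -x; which disc is in which slot varies. A slot is 17.5 mm wide between wires that end 58 mm above the worktop; two rods 60 mm apart carry the disc.
- cheese: Thick round of hard cheese, a plain pale disc of diameter 80 mm, thickness 14 mm, about 75 g. Origin at its very centre; its x axis is the disc's axis (level while it stands in the rack, vertical once it lies flat). In the rack its centre is 52 mm and its top 92 mm above the worktop.
- crisp_lid: Thin round crispbread with dark specks, a disc of diameter 90 mm, thickness 10 mm, about 45 g. Origin at its very centre; its x axis is the disc's axis (level in the rack, vertical once flat). In the rack its centre is 59 mm and its top 104 mm above the worktop.
- crisp_base: Round crispbread with dark specks lying loose on the plate, diameter 100 mm, thickness 12 mm. Origin at the centre of its underside, z up; its top is 18 mm above the worktop.
- plate: White plate, loose, 0.65 kg, diameter 220 mm; its flat inner floor is about 140 mm wide and 6 mm above the worktop, the rim 15 mm above the worktop. Origin at the centre of its underside, z up.
- oil_bottle: Green glass oil bottle, 64 mm wide, 250 mm tall, a bystander; origin at the centre of its underside.
- mug: Blue mug, 80 mm wide, 90 mm tall, a bystander; origin at the centre of its underside.
- wood_spoon: Wooden spoon lying on the worktop, 250 mm long along its x axis, a bystander.

How it is judged (in metres and radians):
On the way, in this order (a step that is already met when the one before it is completed fails the run):
1. the cheese round lies flat on the crispbread on the plate, its centre within 6 mm (seen from above) of that crispbread's centre, and the gripper has let go of it (horizontal distance between cheese and crisp_base below 0.006 m and z of cheese in the frame of crisp_base between 0.017 and 0.021 m and angle between the x axis of cheese and the z axis of crisp_base, either way round below 0.06 rad and contact force between each of the arm, the fingers and cheese below 0.1 N), for 0.2 s.
2. the thin crispbread round lies flat on the cheese, its centre within 6 mm (seen from above) of the cheese's centre (horizontal distance between crisp_lid and cheese below 0.006 m and z of crisp_lid in the frame of crisp_base between 0.029 and 0.033 m and angle between the x axis of crisp_lid and the z axis of crisp_base, either way round below 0.06 rad), for 0.2 s.
At the end, for the whole second after the job is handed in: Crispbread, cheese and crispbread lie flat in one stack on the plate, each round's centre within 6 mm of the centre of the round beneath it and the lowest crispbread's centre within 15 mm of the plate's centre, everything at rest and the robot touching nothing (all of step 2 and horizontal distance between cheese and crisp_base below 0.006 m and horizontal distance between crisp_base and plate below 0.015 m and z of cheese in the frame of crisp_base between 0.017 and 0.021 m and angle between the x axis of cheese and the z axis of crisp_base, either way round below 0.06 rad and angle between crisp_base's own z axis and vertical below 0.06 rad and linear speed of each of crisp_lid, cheese below 0.02 m/s and contact force between each of the arm, the fingers and anything else below 0.1 N).
It fails at once if the crispbread on the plate is pressed with more than 30 N (contact force between crisp_base and plate above 30 N).
It fails at once if the plate is shifted by more than 30 mm (distance of plate from where it was at the start of the episode above 0.03 m).
It fails at once if the bottle, the mug or the spoon is moved by more than 20 mm (distance of any of oil_bottle, mug, wood_spoon from where it was at the start of the episode above 0.02 m).
It also fails if it takes over 64 s, if anything falls off the work surface, if the arm or the gripper's body presses on something with over 40 N, if the wrist force passes 120 N, or if a joint passes its speed limit or range.

## Working session

There is one attempt and no reset: what is moved stays moved. The work goes in short steps, Python scripts to look and compute and a tool call to move; the robot and the scene stay as the last step left them, time stands still between calls to the robot, and variables do not carry over. Pictures are saved under pics/ and viewed, at most 10 in all, crops included, and the job is handed in when it is done.

Besides the shell and the picture viewer there is one more tool, called after "Call:" as name(argument=value, ...) on one line, values as JSON. step_arm: Moves the arm, as the interface text tells. Its arguments: {"type":"object","properties":{"moves":{"type":"array","items":{"type":"object","properties":{"tx":{"type":"number"},"ty":{"type":"number"},"tz":{"type":"number"},"ax":{"type":"number"},"ay":{"type":"number"},"az":{"type":"number"}}}},"gripper":{"type":"number"},"newtons":{"type":"number"}},"required":["moves"]}

```bash
mkdir -p pics; cat > h.py <<'E'
import numpy as np, cv2
from rig import r, eyes, workorder
def grab(n, save=None):
    i=eyes.camera_info(n); p,d=eyes.grab_frame(n)
    if save: cv2.imwrite('pics/'+save,cv2.cvtColor(p,cv2.COLOR_RGB2BGR))
    return p,d,i
def cloud(d,i):
    K=np.array(i['intrinsics']);T=np.array(i['cam_to_world'])
    v,u=np.mgrid[:d.shape[0],:d.shape[1]]
    x=(u-K[0,2])/K[0,0]*d; y=(v-K[1,2])/K[1,1]*d
    return np.stack([x,-y,-d],-1)@T[:3,:3].T+T[:3,3]
E
python3 - <<'E'
from h import *
for n in ('scene','side','wrist'):
    p,d,i=grab(n,n+'0.png'); np.savez(n+'0.npz',p=p,d=d,K=i['intrinsics'],T=i['cam_to_world'])
    print(n,np.round(i['intrinsics'],1).tolist(),np.round(i['cam_to_world'],3).tolist(),(d>0).mean(), [k for k in i])
s=r.sense();print(s)
a=[cv2.imread(f'pics/{n}0.png') for n in('scene','side')]
cv2.imwrite('pics/a.png',cv2.resize(np.vstack(a),(0,0),fx=.62,fy=.62))
E
```

```text
scene [[482.4, 0.0, 330.5], [0.0, 482.4, 239.9], [0.0, 0.0, 1.0]] [[-0.453, -0.641, 0.62, 1270.543], [0.892, -0.311, 0.329, 265.567], [-0.018, 0.702, 0.712, 846.485], [0.0, 0.0, 0.0, 1.0]] 0.9958821614583333 ['intrinsics', 'cam_to_world']
side [[519.3, 0.0, 318.9], [0.0, 519.3, 244.1], [0.0, 0.0, 1.0]] [[0.75, 0.438, -0.496, 19.82], [-0.661, 0.484, -0.573, -745.846], [-0.01, 0.757, 0.653, 801.499], [0.0, 0.0, 0.0, 1.0]] 0.9961881510416667 ['intrinsics', 'cam_to_world']
wrist [[345.0, 0.0, 325.6], [0.0, 345.0, 238.9], [0.0, 0.0, 1.0]] [[0.344, -0.895, -0.284, 141.912], [0.939, 0.327, 0.105, 613.285], [-0.001, -0.302, 0.953, 374.293], [0.0, 0.0, 0.0, 1.0]] 0.99609375 ['intrinsics', 'cam_to_world']
{'clock': 0.15, 'qpos': array([ 1.21757269e+00,  3.53485469e-01,  1.63395374e+00,  2.87789362e-05,
        1.15519234e+00, -2.38015118e-03]), 'qvel': array([-0.00070912, -0.00177088, -0.00169073, -0.00094941, -0.00176754,
        0.00085917]), 'joint_efforts': array([-9.24908854e-04, -6.05633497e+01, -3.42337811e+01, -1.72311561e-04,
        6.00194777e-03,  5.28961698e-05]), 'eef_pos': array([214.67271428, 586.6247671 , 255.74046067]), 'tcp_rot': array([-3.14055382e+00, -2.87896237e-05,  2.79073752e+00]), 'contact_force': array([ 0.22664472,  0.10692085, -0.20830323]), 'wrist_torque': array([ 0.02784216,  0.02478684, -0.00298748]), 'grasp_force': 0.0, 'opening': 0.9984028715086667}
```

View pics/scene0.png

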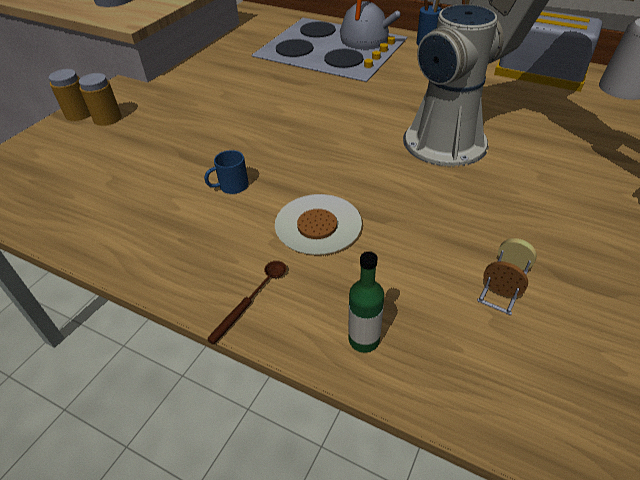

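View pics/side0.png

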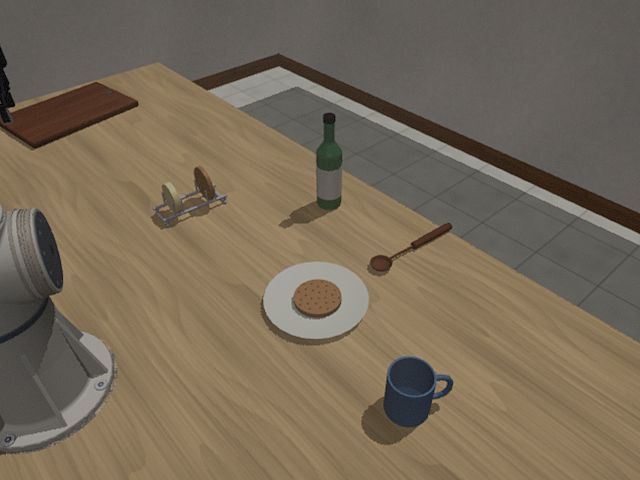

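The scene camera shows the cheese at (518,250), the lid at (505,280), the base crispbread at (317,223) and the bottle at (366,310). The side camera shows the cheese at (170,197), the lid at (204,183) and the base at (318,298).

```bash
python3 - <<'E'
from h import *
def ld(n):
    z=np.load(n+'0.npz');return z['p'],z['d'],dict(intrinsics=z['K'],cam_to_world=z['T'])
rois=dict(scene=dict(ch=(490,230,545,275),lid=(475,255,535,305),base=(290,200,345,245),plate=(265,185,370,260)),side=dict(ch=(150,170,185,225),lid=(190,160,220,205),base=(285,270,350,325),plate=(255,255,375,345)))
for n in rois:
    p,d,i=ld(n);P=cloud(d,i);hsv=cv2.cvtColor(p,cv2.COLOR_RGB2HSV)
    for k,(a,b,c,e) in rois[n].items():
        Q=P[b:e,a:c].reshape(-1,3);h=hsv[b:e,a:c].reshape(-1,3).astype(int)
        if k=='ch': m=(Q[:,2]>25)&(h[:,0]>21)&(h[:,1]>40)
        elif k=='lid': m=(Q[:,2]>25)&(h[:,0]<19)&(h[:,1]>90)
        elif k=='base': m=(Q[:,2]>9)&(h[:,1]>90)
        else: m=(Q[:,2]>3)&(h[:,1]<40)
        q=Q[m]; print(n,k,m.sum(),np.round(q.mean(0),1),np.round(np.percentile(q,[2,98],0),0).tolist())
        if k in('ch','lid'):
            c=np.median(q,0);w,V=np.linalg.eigh(np.cov((q-c).T));print('  normal',np.round(V[:,0],3),np.sqrt(w).round(1))
        if k in('base','plate'):
            c,R=cv2.minEnclosingCircle(q[:,:2].astype(np.float32));print('  circ',np.round(c,1),R)
p,d,i=ld('scene');P=cloud(d,i)
hsv=cv2.cvtColor(p,cv2.COLOR_RGB2HSV)
m=(hsv[...,0]>45)&(hsv[...,0]<85)&(hsv[...,1]>80);m[:240]=0
print('bottle',P[m].mean(0))
E
```

```text
scene ch 767 [445.4 291.8  65.5] [[431.0, 256.0, 27.0], [451.0, 327.0, 93.0]]
  normal [ 0.713 -0.034 -0.701] [15.3 20.6 72.4]
scene lid 1082 [533.6 284.9  71.9] [[523.0, 244.0, 27.0], [535.0, 325.0, 104.0]]
  normal [ 0.752 -0.077 -0.654] [15.5 22.8 74.6]
scene base 930 [ 515.  -172.7   21.9] [[465.0, -221.0, 11.0], [555.0, -130.0, 22.0]]
  circ [868.6  28. ] 466.9125061035156
scene plate 3069 [ 506.6 -173.2   14.7] [[404.0, -276.0, 5.0], [605.0, -74.0, 18.0]]
  circ [840.2  14.2] 498.3683166503906
side ch 121 [432.1 277.5  74.6] [[425.0, 252.0, 34.0], [440.0, 318.0, 91.0]]
  normal [ 0.987 -0.003 -0.16 ] [ 3.9 14.9 18. ]
side lid 381 [517.8 269.1  71.9] [[516.0, 239.0, 29.0], [528.0, 322.0, 100.0]]
  normal [-0.935  0.275 -0.222] [  8.8  21.9 100.3]
side base 1386 [ 500.8 -182.5   17.4] [[457.0, -225.0, 10.0], [549.0, -134.0, 18.0]]
  circ [ 280.3 -444.5] 398.32403564453125
side plate 4264 [ 498.4 -178.7   10. ] [[401.0, -277.0, 3.0], [602.0, -75.0, 14.0]]
  circ [ 296.8 -419. ] 428.4613342285156
bottle [777.78809726  72.81000771 150.58711256]
```

View pics/wrist0.png

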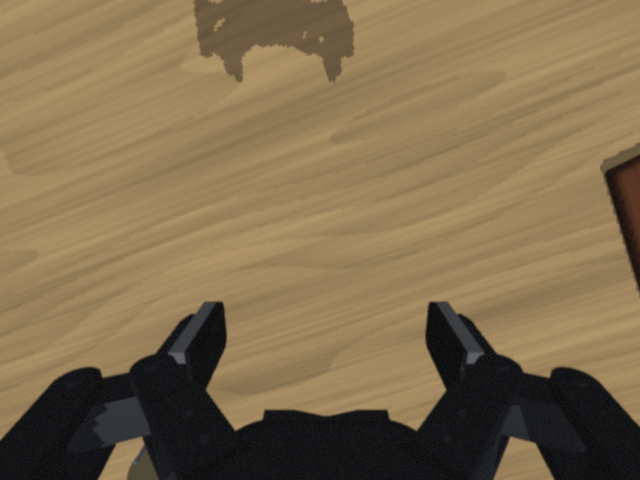

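Rack: cheese near (438,286), lid near (526,284). Base near (506,-178). First I turn the wrist so the fingers close along x, then I hover over the rack and measure it from above.

Call:
step_arm(moves=[{"az":0.11},{"az":0.11},{"az":0.11},{"az":0.11},{"az":0.11}])

```text
schema error: expected keys tx, ty, tz, ax, ay, az
```

Call:
step_arm(moves=[{"az":0.11},{"az":0.11},{"tx":-0.9,"ty":0.8},{"tx":-0.9,"ty":0.8},{"tx":-0.9,"ty":0.8}])

```text
schema error: expected keys tx, ty, tz, ax, ay, az
```

Call:
step_arm(moves=[{"tx":-0.9,"ty":0.8},{"tx":-0.9,"ty":0.8},{"tx":-0.9,"ty":0.8},{"tx":-0.9,"ty":0.8},{"tx":-0.9,"ty":0.8}])

```text
schema error: expected keys tx, ty, tz, ax, ay, az
```

Call:
step_arm(moves=[{"tx":-0.9,"ty":0.8},{"tx":-0.9,"ty":0.8},{"tx":-0.9,"ty":0.8},{"tx":-0.9,"ty":0.8},{"tx":-0.4,"ty":0.3}])

```text
schema error: expected keys tx, ty, tz, ax, ay, az
```

```bash
python3 - <<'E'
from h import *
s=r.sense();print(s['clock'],s['eef_pos'],s['tcp_rot'],s['qpos'])
p,d,i=grab('wrist','w1.png'); np.savez('w1.npz',p=p,d=d,K=i['intrinsics'],T=i['cam_to_world'])
P=cloud(d,i);hsv=cv2.cvtColor(p,cv2.COLOR_RGB2HSV).astype(int)
for k,m in dict(ch=(hsv[...,0]>21)&(hsv[...,1]>40)&(abs(P[...,2]-80)<14),lid=(hsv[...,0]<17)&(hsv[...,1]>90)&(abs(P[...,2]-90)<16)).items():
    m&=(np.arange(480)<400)[:,None]
    n,l,st,c=cv2.connectedComponentsWithStats(m.astype(np.uint8));j=1+st[1:,4].argmax();m=l==j
    q=P[m];print(k,st[j],np.percentile(q,[2,50,98],0).round(1).tolist())
    (cx,cy),(w,h),a=cv2.minAreaRect(q[:,:2].astype(np.float32));print(cx,cy,w,h,a)
E
```

```text
0.15 [214.67271428 586.6247671  255.74046067] [-3.14055382e+00 -2.87896237e-05  2.79073752e+00] [ 1.21757269e+00  3.53485469e-01  1.63395374e+00  2.87789362e-05
  1.15519234e+00 -2.38015118e-03]Traceback (most recent call last):
  File "<stdin>", line 7, in <module>
ValueError: attempt to get argmax of an empty sequence
```

View pics/w1.png

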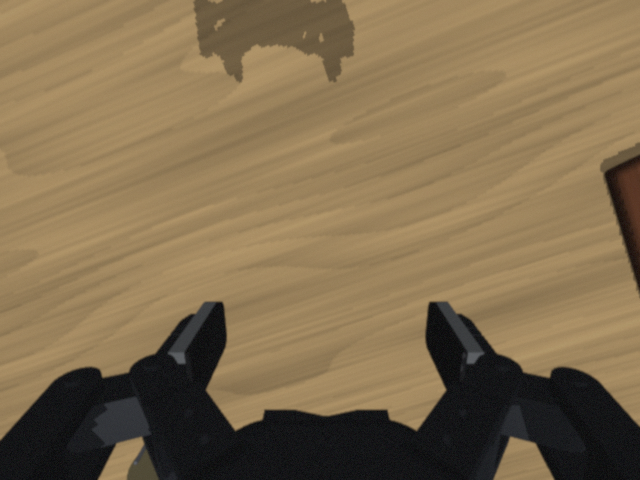

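The picture shows nothing new, because the moves were refused: each row needs all six keys.

Call:
step_arm(moves=[{"tx":0,"ty":0,"tz":0,"ax":0,"ay":0,"az":0.11},{"tx":0,"ty":0,"tz":0,"ax":0,"ay":0,"az":0.11},{"tx":0,"ty":0,"tz":0,"ax":0,"ay":0,"az":0.11},{"tx":0,"ty":0,"tz":0,"ax":0,"ay":0,"az":0.11},{"tx":0,"ty":0,"tz":0,"ax":0,"ay":0,"az":0.11}])

```text
clock: 0.82
eef_pos: [214.7, 586.8, 256.1]
tcp_rot: [-3.141, 0.0, 1.921]
contact_force: [0.5, -0.2, -0.1]
opening: 0.999
grasp_force: 0.0
```

Call:
step_arm(moves=[{"tx":0,"ty":0,"tz":0,"ax":0,"ay":0,"az":0.11},{"tx":0,"ty":0,"tz":0,"ax":0,"ay":0,"az":0.11},{"tx":-0.9,"ty":0.8,"tz":0,"ax":0,"ay":0,"az":0},{"tx":-0.9,"ty":0.8,"tz":0,"ax":0,"ay":0,"az":0},{"tx":-0.9,"ty":0.8,"tz":0,"ax":0,"ay":0,"az":0}])

```text
clock: 1.45
eef_pos: [275.9, 519.3, 256.1]
tcp_rot: [-3.141, 0.0, 1.582]
contact_force: [0.9, -0.4, 0.3]
opening: 1.002
grasp_force: 0.0
```

Call:
step_arm(moves=[{"tx":-0.9,"ty":0.8,"tz":0,"ax":0,"ay":0,"az":0},{"tx":-0.9,"ty":0.8,"tz":0,"ax":0,"ay":0,"az":0},{"tx":-0.9,"ty":0.8,"tz":0,"ax":0,"ay":0,"az":0},{"tx":-0.9,"ty":0.8,"tz":0,"ax":0,"ay":0,"az":0},{"tx":-0.9,"ty":0.8,"tz":0,"ax":0,"ay":0,"az":0}])

```text
clock: 2.08
eef_pos: [377.2, 407.8, 256.2]
tcp_rot: [-3.141, 0.0, 1.581]
contact_force: [-0.3, 0.4, 0.3]
opening: 0.999
grasp_force: 0.0
```

Call:
step_arm(moves=[{"tx":-0.9,"ty":0.8,"tz":0,"ax":0,"ay":0,"az":0},{"tx":-0.9,"ty":0.8,"tz":0,"ax":0,"ay":0,"az":0},{"tx":-0.9,"ty":0.8,"tz":0,"ax":0,"ay":0,"az":0},{"tx":-0.9,"ty":0.8,"tz":0,"ax":0,"ay":0,"az":0},{"tx":-0.4,"ty":0.3,"tz":0,"ax":0,"ay":0,"az":0}])

```text
clock: 2.7
eef_pos: [465.9, 308.5, 256.2]
tcp_rot: [-3.142, 0.0, 1.58]
contact_force: [-0.6, -0.2, -0.6]
opening: 1.0
grasp_force: 0.0
```

```bash
cat > m1.py <<'E'
from h import *
s=r.sense();print(s['clock'],s['eef_pos'],s['tcp_rot'],s['qpos'])
p,d,i=grab('wrist','w2.png'); np.savez('w2.npz',p=p,d=d,K=i['intrinsics'],T=i['cam_to_world'])
P=cloud(d,i);hsv=cv2.cvtColor(p,cv2.COLOR_RGB2HSV).astype(int)
for k,m in dict(ch=(hsv[...,0]>21)&(hsv[...,1]>40)&(abs(P[...,2]-80)<14),lid=(hsv[...,0]<17)&(hsv[...,1]>90)&(abs(P[...,2]-90)<16)).items():
    m&=(np.arange(480)<400)[:,None]
    n,l,st,c=cv2.connectedComponentsWithStats(m.astype(np.uint8));j=1+st[1:,4].argmax();m=l==j
    q=P[m];print(k,st[j],np.percentile(q,[2,50,98],0).round(1).tolist())
    (cx,cy),(w,h),a=cv2.minAreaRect(q[:,:2].astype(np.float32));print(cx,cy,w,h,a)
E
python3 m1.py
```

```text
2.7 [465.93247082 308.54372962 256.1923874 ] [-3.14152714e+00  1.48950207e-04  1.57988619e+00] [ 5.82275534e-01  2.50809656e-01  1.77656120e+00 -9.98366286e-05
  1.11435762e+00  5.73229689e-01]
ch [ 284  193   21   78 1244] [[429.9, 263.6, 68.2], [438.0, 301.4, 87.9], [445.6, 330.2, 93.5]]
437.0601501464844 295.3977966308594 72.46977996826172 14.104124069213867 85.613525390625
lid [ 381  197   26   90 1463] [[519.4, 253.2, 75.2], [525.1, 294.8, 96.9], [532.8, 327.7, 105.1]]
526.4119262695312 287.676513671875 84.22880554199219 10.877938270568848 86.17454528808594
```

View pics/w2.png

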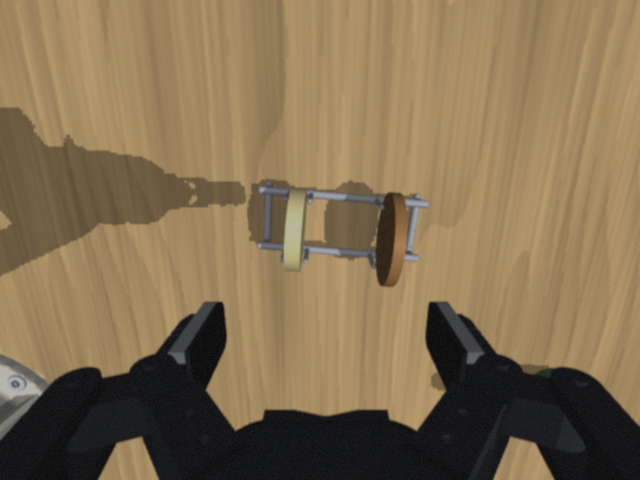

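The wrist view shows the cheese from (297,190) to (292,270) and the lid from (397,195) to (388,285). The rack is turned about -4° and the discs are as expected. I fit the disc centres, base and plate next.

```bash
cat > m2.py <<'E'
from h import *
from scipy.optimize import least_squares
z=np.load('w2.npz');p,d=z['p'],z['d'];P=cloud(d,dict(intrinsics=z['K'],cam_to_world=z['T']));hsv=cv2.cvtColor(p,cv2.COLOR_RGB2HSV).astype(int)
C={}
for k,a,b,R,zc,col in (('ch',275,315,40,52,lambda h:(h[...,0]>21)&(h[...,1]>40)),('lid',370,415,45,59,lambda h:(h[...,0]<17)&(h[...,1]>90))):
    m=col(hsv)&(P[...,2]>45)&(P[...,2]<108);m[:180]=0;m[300:]=0;m[:,:a]=0;m[:,b:]=0
    m=cv2.erode(m.astype(np.uint8),np.ones((3,3)))>0
    q=P[m]
    for yaw in (-.075,):
        e=np.array([np.cos(yaw),np.sin(yaw)]);t=np.array([-e[1],e[0]])
        w=q[:,:2]@e;u=q[:,:2]@t
        f=lambda v:np.hypot(u-v[0],q[:,2]-v[1])-R
        # rim points: only those near outer circle
        s=least_squares(f,[np.median(u),zc],loss='soft_l1',f_scale=.5)
        rim=abs(f(s.x))<3; s=least_squares(lambda v:f(v)[rim],s.x,loss='soft_l1',f_scale=.5)
        wr=w[rim];pl=np.polyfit(u[rim],wr,1)
        wc=(np.percentile(wr,3)+np.percentile(wr,97))/2
        c=wc*e+s.x[0]*t;print(k,len(q),rim.sum(),'u,z',s.x.round(1),'w',np.percentile(wr,[3,97]).round(1),'slope',pl[0].round(3),'centre',c.round(1));C[k]=c
D=C['lid']-C['ch'];print('dist',np.hypot(*D),'yaw',np.arctan2(D[1],D[0]))
for n,(a,b,c,e) in dict(scene=(290,200,345,245),side=(285,270,350,325)).items():
    z=np.load(n+'0.npz');K,T=z['K'],z['T'];h=cv2.cvtColor(z['p'],cv2.COLOR_RGB2HSV).astype(int)
    def onp(px,hz):
        ray=np.c_[(px[:,0]-K[0,2])/K[0,0],-(px[:,1]-K[1,2])/K[1,1],-np.ones(len(px))]@T[:3,:3].T
        return (T[:3,3]+ray*((hz-T[2,3])/ray[:,2])[:,None])[:,:2]
    m=np.zeros(h.shape[:2],np.uint8);m[b:e,a:c]=(h[b:e,a:c,1]>90)
    cs=max(cv2.findContours(m,0,1)[0],key=cv2.contourArea)[:,0].astype(float)
    X=onp(cs,18);s=least_squares(lambda v:np.hypot(*(X-v[:2]).T)-v[2],[*X.mean(0),50],loss='soft_l1',f_scale=1);print(n,'base',s.x.round(1))
    a,b,c,e=dict(scene=(260,180,375,262),side=(250,250,378,345))[n]
    m[:]=0;m[b:e,a:c]=((h[b:e,a:c,1]<50)&(h[b:e,a:c,2]>110));cs=cv2.convexHull(max(cv2.findContours(m,0,1)[0],key=cv2.contourArea))[:,0].astype(float)
    X=onp(cs,15);s=least_squares(lambda v:np.hypot(*(X-v[:2]).T)-v[2],[*X.mean(0),110],loss='soft_l1',f_scale=1);print(n,'plate',s.x.round(1))
E
python3 m2.py
```

```text
ch 1037 999 u,z [325.5  53. ] w [408.1 420.4] slope -0.004 centre [437.5 293.6]
lid 1125 938 u,z [325.3  59.5] w [498.6 507.3] slope -0.009 centre [525.9 286.7]
dist 88.70231682209712 yaw -0.07752292557944532
scene base [ 511.5 -174.8   51.4]
scene plate [ 503.3 -176.1  109. ]
side base [ 501.  -182.7   50.6]
side plate [ 501.  -177.1  109.4]
```

Call:
step_arm(moves=[{"tx":0,"ty":0,"tz":1,"ax":0,"ay":0,"az":0.055},{"tx":-0.34,"ty":-0.55,"tz":1,"ax":0,"ay":0,"az":0},{"tx":-0.34,"ty":-0.54,"tz":1,"ax":0,"ay":0,"az":0},{"tx":0,"ty":0,"tz":1,"ax":0,"ay":0,"az":0},{"tx":0,"ty":0,"tz":0.8,"ax":0,"ay":0,"az":0}], gripper=0.5, newtons=30)

```text
clock: 3.38
eef_pos: [435.7, 295.2, 135.4]
tcp_rot: [-3.141, 0.0, 1.495]
contact_force: [0.8, -0.6, 0.5]
opening: 0.5
grasp_force: 0.0
```

```bash
cat > st.py <<'E'
from h import *
s=r.sense()
for k in('clock','eef_pos','tcp_rot','qpos','contact_force','opening','grasp_force'):print(k,np.round(s[k],3))
E
python3 st.py
```

```text
clock 3.375
eef_pos [435.735 295.185 135.393]
tcp_rot [-3.141  0.     1.495]
qpos [0.592 0.355 1.947 0.    0.84  0.667]
contact_force [ 0.773 -0.642  0.495]
opening 0.5
grasp_force 0.0
```

Call:
step_arm(moves=[{"tx":-0.06,"ty":0.07,"tz":0.82,"ax":0,"ay":0,"az":0},{"tx":0,"ty":0,"tz":0.82,"ax":0,"ay":0,"az":0},{"tx":0,"ty":0,"tz":0,"ax":0,"ay":0,"az":0}])

```text
clock: 3.75
eef_pos: [436.9, 293.0, 94.1]
tcp_rot: [-3.139, 0.002, 1.495]
contact_force: [-0.4, -0.1, 0.4]
opening: 0.502
grasp_force: 0.0
```

Call:
step_arm(moves=[{"tx":0,"ty":0,"tz":0,"ax":0,"ay":0,"az":0},{"tx":0,"ty":0,"tz":0,"ax":0,"ay":0,"az":0},{"tx":0,"ty":0,"tz":0,"ax":0,"ay":0,"az":0}], gripper=0, newtons=30)

```text
clock: 4.12
eef_pos: [438.8, 293.5, 96.2]
tcp_rot: [3.14, -0.001, 1.495]
contact_force: [-1.1, 1.9, 3.3]
opening: 0.156
grasp_force: 33.5
```

Call:
step_arm(moves=[{"tx":0,"ty":0,"tz":-0.5,"ax":0,"ay":0,"az":0},{"tx":0,"ty":0,"tz":-1,"ax":0,"ay":0,"az":0},{"tx":0,"ty":0,"tz":-1,"ax":0,"ay":0,"az":0},{"tx":0,"ty":0,"tz":-1,"ax":0,"ay":0,"az":0.08},{"tx":0,"ty":0,"tz":-1,"ax":0,"ay":0,"az":0.09}])

```text
clock: 4.75
eef_pos: [438.3, 292.8, 209.4]
tcp_rot: [3.141, -0.0, 1.223]
contact_force: [-0.4, 0.7, -0.2]
opening: 0.156
grasp_force: 32.8
```

Call:
step_arm(moves=[{"tx":-0.94,"ty":0.48,"tz":-0.4,"ax":0,"ay":0,"az":0},{"tx":-0.94,"ty":0.48,"tz":-0.4,"ax":0,"ay":0,"az":0},{"tx":-0.94,"ty":0.48,"tz":-0.4,"ax":0,"ay":0,"az":0},{"tx":-0.94,"ty":0.48,"tz":-0.4,"ax":0,"ay":0,"az":0},{"tx":-0.94,"ty":0.48,"tz":-0.4,"ax":0,"ay":0,"az":0}])

```text
clock: 5.38
eef_pos: [455.2, 161.2, 258.9]
tcp_rot: [3.141, -0.0, 1.228]
contact_force: [-0.8, -0.3, -1.0]
opening: 0.155
grasp_force: 32.8
```

Call:
step_arm(moves=[{"tx":-0.94,"ty":0.48,"tz":0,"ax":0,"ay":0,"az":0},{"tx":-0.94,"ty":0.48,"tz":0,"ax":0,"ay":0,"az":0},{"tx":-0.94,"ty":0.48,"tz":0,"ax":0,"ay":0,"az":0},{"tx":-0.94,"ty":0.48,"tz":0,"ax":0,"ay":0,"az":0},{"tx":-0.94,"ty":0.48,"tz":0,"ax":0,"ay":0,"az":0}])

```text
clock: 6.0
eef_pos: [472.2, 30.4, 258.6]
tcp_rot: [3.141, -0.0, 1.228]
contact_force: [-0.0, 0.7, -1.0]
opening: 0.151
grasp_force: 32.9
```

Call:
step_arm(moves=[{"tx":-0.94,"ty":0.48,"tz":0,"ax":0,"ay":0,"az":0},{"tx":-0.94,"ty":0.48,"tz":0,"ax":0,"ay":0,"az":0},{"tx":-0.94,"ty":0.48,"tz":0,"ax":0,"ay":0,"az":0},{"tx":-0.94,"ty":0.48,"tz":0,"ax":0,"ay":0,"az":0},{"tx":-0.94,"ty":0.48,"tz":0,"ax":0,"ay":0,"az":0}])

```text
clock: 6.62
eef_pos: [489.2, -100.4, 258.6]
tcp_rot: [3.141, 0.0, 1.228]
contact_force: [-0.3, 0.2, -0.4]
opening: 0.156
grasp_force: 32.9
```

Call:
step_arm(moves=[{"tx":-0.94,"ty":0.48,"tz":0,"ax":0,"ay":0,"az":0},{"tx":-0.94,"ty":0.48,"tz":0,"ax":0,"ay":0,"az":0},{"tx":-0.94,"ty":0.48,"tz":0,"ax":0,"ay":0,"az":0},{"tx":0,"ty":0,"tz":0,"ax":0,"ay":0,"az":0}])

```text
clock: 7.12
eef_pos: [499.5, -179.3, 258.4]
tcp_rot: [3.141, 0.0, 1.226]
contact_force: [0.2, 0.0, -0.5]
opening: 0.156
grasp_force: 32.8
```

```bash
python3 st.py; python3 - <<'E'
from h import *
p,d,i=grab('wrist','w3.png'); np.savez('w3.npz',p=p,d=d,K=i['intrinsics'],T=i['cam_to_world'])
E
```

```text
clock 7.125
eef_pos [ 499.478 -179.279  258.444]
tcp_rot [3.141 0.    1.226]
qpos [-0.347  0.204  1.832 -0.     1.105 -0.002]
contact_force [ 0.225  0.02  -0.477]
opening 0.156
grasp_force 32.816
```

View pics/w3.png

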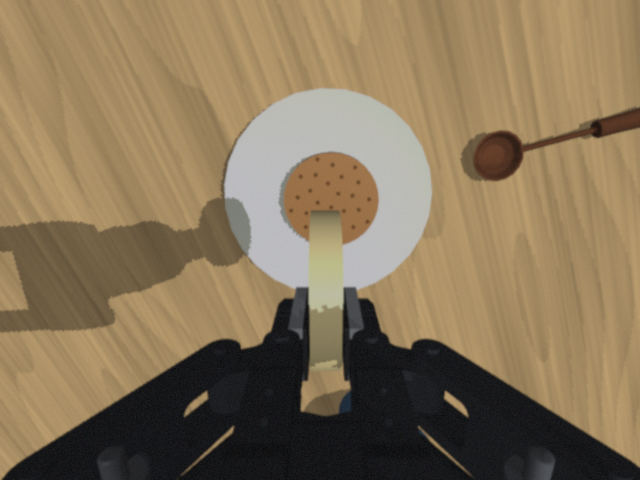

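The view shows the plate around (328,190), the base crispbread around (330,198), the spoon bowl at (498,155) and the held cheese edge-on at (326,260).

```bash
cat >> h.py <<'E'
from scipy.optimize import least_squares
def onp(px,hz,K,T):
    ray=np.c_[(px[:,0]-K[0,2])/K[0,0],-(px[:,1]-K[1,2])/K[1,1],-np.ones(len(px))]@T[:3,:3].T
    return (T[:3,3]+ray*((hz-T[2,3])/ray[:,2])[:,None])[:,:2]
def circ(mask,hz,K,T,R,keep=None,rad=False):
    cs=max(cv2.findContours(mask.astype(np.uint8),0,1)[0],key=cv2.contourArea)[:,0].astype(float)
    if keep is not None: cs=cs[keep(cs)]
    X=onp(cs,hz,K,T)
    f=lambda v:np.hypot(*(X-v[:2]).T)-(v[2] if rad else R)
    s=least_squares(f,[*X.mean(0),R],loss='soft_l1',f_scale=1);return s.x.round(1),len(cs),np.abs(f(s.x)).mean().round(2)
E
python3 - <<'E'
from h import *
z=np.load('w3.npz');K,T=z['K'],z['T'];h=cv2.cvtColor(z['p'],cv2.COLOR_RGB2HSV).astype(int)
P=cloud(z['d'],dict(intrinsics=K,cam_to_world=T))
m=(h[...,0]<19)&(h[...,1]>110);m[:140]=0;m[260:]=0;m[:,:265]=0;m[:,395:]=0
keep=lambda c:(c[:,1]<205)|(c[:,0]<300)|(c[:,0]>352)
for rad in(0,1):print('base',circ(m,18,K,T,50,keep,rad))
print(np.median(P[m],0))
w=(h[...,1]<45)&(h[...,2]>130);w[:80]=0;w[300:]=0;w[:,:215]=0;w[:,440:]=0
kp=lambda c:(c[:,1]<200)&((c[:,0]>260)|(c[:,1]<180))|((c[:,0]>400)&(c[:,1]<240))
for rad in (0,1):print('plate',circ(w,15,K,T,110,kp,rad))
E
```

```text
base (array([ 505.9, -176.8,   50. ]), 208, np.float64(1.1))
base (array([ 506.5, -175.6,   48.6]), 208, np.float64(0.28))
[ 513.48567492 -167.01335227   18.97078664]
plate (array([ 502.9, -175.1,  110. ]), 329, np.float64(0.37))
plate (array([ 503.4, -174.4,  109.3]), 329, np.float64(0.28))
```

Base at about (506,-176), plate (503,-175). Now I tilt the tool inward by 68°.

Call:
step_arm(moves=[{"tx":0.1,"ty":0,"tz":0,"ax":0.108,"ay":0,"az":0},{"tx":0.1,"ty":0,"tz":0,"ax":0.108,"ay":0,"az":0},{"tx":0,"ty":0,"tz":0,"ax":0.108,"ay":0,"az":0},{"tx":0,"ty":0,"tz":0,"ax":0.108,"ay":0,"az":0},{"tx":0,"ty":0,"tz":0,"ax":0.108,"ay":0,"az":0}])

```text
clock: 7.8
eef_pos: [501.8, -172.4, 258.7]
tcp_rot: [-2.289, 0.0, 1.229]
contact_force: [-1.1, 0.5, -1.6]
opening: 0.152
grasp_force: 32.9
```

Call:
step_arm(moves=[{"tx":0,"ty":0,"tz":0,"ax":0.108,"ay":0,"az":0},{"tx":0,"ty":0,"tz":0,"ax":0.108,"ay":0,"az":0},{"tx":0,"ty":0,"tz":0,"ax":0,"ay":0,"az":0}])

```text
clock: 8.18
eef_pos: [501.0, -172.3, 254.8]
tcp_rot: [-1.949, 0.0, 1.229]
contact_force: [0.5, 0.9, -1.3]
opening: 0.154
grasp_force: 32.9
```

```bash
cat >> h.py <<'E'
from scipy.spatial.transform import Rotation as Ro
def togo(target):
    s=r.sense();R=Ro.from_euler('xyz',s['tcp_rot']).as_matrix();d=np.array(target)-s['eef_pos']
    print('clock',s['clock'],'pos',s['eef_pos'].round(1),'q',s['qpos'].round(2),'z',R[:,2].round(3),'y',R[:,1].round(3),'x',R[:,0].round(3));print('tool units /25:',(R.T@d/25).round(3))
E
python3 -c "
from h import *
togo((539.4,-188.1,75))"
```

```text
clock 8.175 pos [ 501.  -172.3  254.8] q [-0.34  0.85  1.25  0.01  2.24  0.01] z [-0.876  0.311 -0.369] y [ 0.348 -0.124 -0.929] x [ 0.335  0.942 -0.   ]
tool units /25: [-0.078  7.298  1.114]
```

Call:
step_arm(moves=[{"tx":-0.01,"ty":0.91,"tz":0.14,"ax":0,"ay":0,"az":0},{"tx":-0.01,"ty":0.91,"tz":0.14,"ax":0,"ay":0,"az":0},{"tx":-0.01,"ty":0.91,"tz":0.14,"ax":0,"ay":0,"az":0},{"tx":-0.01,"ty":0.91,"tz":0.14,"ax":0,"ay":0,"az":0},{"tx":-0.01,"ty":0.91,"tz":0.14,"ax":0,"ay":0,"az":0}])

```text
clock: 8.8
eef_pos: [525.8, -183.4, 144.1]
tcp_rot: [-1.954, 0.0, 1.228]
contact_force: [-0.6, -0.4, -1.6]
opening: 0.155
grasp_force: 32.9
```

Call:
step_arm(moves=[{"tx":-0.01,"ty":0.91,"tz":0.14,"ax":0,"ay":0,"az":0},{"tx":-0.01,"ty":0.91,"tz":0.14,"ax":0,"ay":0,"az":0},{"tx":-0.01,"ty":0.91,"tz":0.14,"ax":0,"ay":0,"az":0},{"tx":0,"ty":0,"tz":0,"ax":0,"ay":0,"az":0}])

```text
clock: 9.3
eef_pos: [539.6, -189.1, 76.3]
tcp_rot: [-1.951, 0.0, 1.228]
contact_force: [-0.1, 0.6, -0.5]
opening: 0.157
grasp_force: 32.8
```

```bash
python3 -c "
from h import *
togo((539.4,-188.1,57.5))
a=grab('scene','s4.png')[0][170:270,250:390];b=grab('side','d4.png')[0][220:360,230:410]
cv2.imwrite('pics/c4.png',cv2.cvtColor(np.hstack([cv2.resize(a,(400,300)),cv2.resize(b,(386,300))]),cv2.COLOR_RGB2BGR))"
```

```text
clock 9.3 pos [ 539.6 -189.1   76.3] q [-0.34  1.12  1.11  0.    2.1   0.  ] z [-0.874  0.312 -0.371] y [ 0.35  -0.125 -0.929] x [ 0.336  0.942 -0.   ]
tool units /25: [0.035 0.691 0.3  ]
```

View pics/c4.png

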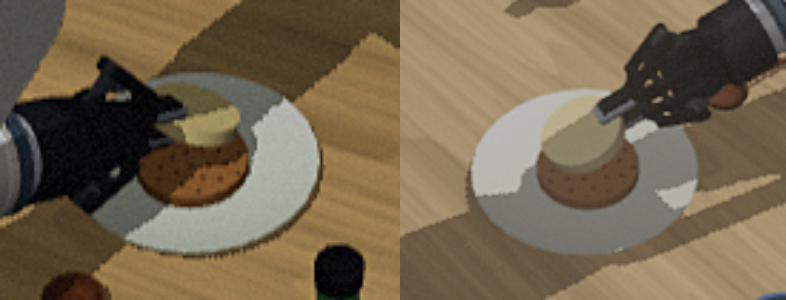

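The crop shows the cheese held tilted just above the base in both views, with the gripper clear of plate and spoon. I lower to contact.

Call:
step_arm(moves=[{"tx":0,"ty":0.3,"tz":0.15,"ax":0,"ay":0,"az":0},{"tx":0,"ty":0.3,"tz":0.15,"ax":0,"ay":0,"az":0},{"tx":0,"ty":0,"tz":0,"ax":0,"ay":0,"az":0}])

```text
clock: 9.78
eef_pos: [538.5, -188.7, 61.3]
tcp_rot: [-1.953, 0.0, 1.228]
contact_force: [0.0, -0.6, -1.6]
opening: 0.157
grasp_force: 32.8
```

Call:
step_arm(moves=[{"tx":0,"ty":0.09,"tz":0.03,"ax":0,"ay":0,"az":0},{"tx":0,"ty":0,"tz":0,"ax":0,"ay":0,"az":0}])

```text
clock: 10.02
eef_pos: [539.1, -188.9, 59.4]
tcp_rot: [-1.954, -0.0, 1.228]
contact_force: [-0.1, -0.4, -1.8]
opening: 0.154
grasp_force: 32.8
```

Call:
step_arm(moves=[{"tx":0,"ty":0.08,"tz":0.03,"ax":0,"ay":0,"az":0},{"tx":0,"ty":0,"tz":0,"ax":0,"ay":0,"az":0}])

```text
clock: 10.28
eef_pos: [539.1, -188.9, 57.2]
tcp_rot: [-1.954, 0.0, 1.228]
contact_force: [0.4, 0.0, -0.2]
opening: 0.157
grasp_force: 32.8
```

Call:
step_arm(moves=[{"tx":0,"ty":0.06,"tz":0.02,"ax":0,"ay":0,"az":0},{"tx":0,"ty":0,"tz":0,"ax":0,"ay":0,"az":0}])

```text
clock: 10.52
eef_pos: [539.2, -188.9, 55.6]
tcp_rot: [-1.954, 0.0, 1.228]
contact_force: [0.1, -0.0, -0.7]
opening: 0.155
grasp_force: 32.8
```

Call:
step_arm(moves=[{"tx":0,"ty":0.05,"tz":0.02,"ax":0,"ay":0,"az":0},{"tx":0,"ty":0,"tz":0,"ax":0,"ay":0,"az":0}])

```text
clock: 10.78
eef_pos: [539.3, -189.0, 54.8]
tcp_rot: [-1.954, 0.0, 1.228]
contact_force: [0.8, -0.1, 2.4]
opening: 0.153
grasp_force: 33.4
```

Call:
step_arm(moves=[{"tx":0,"ty":0.05,"tz":0.02,"ax":0,"ay":0,"az":0},{"tx":0,"ty":0,"tz":0,"ax":0,"ay":0,"az":0}])

```text
clock: 11.02
eef_pos: [539.4, -189.0, 54.1]
tcp_rot: [-1.953, 0.0, 1.228]
contact_force: [2.8, -0.8, 6.4]
opening: 0.158
grasp_force: 34.5
```

Call:
step_arm(moves=[{"tx":0,"ty":0,"tz":0,"ax":0,"ay":0,"az":0},{"tx":0,"ty":0,"tz":0,"ax":0,"ay":0,"az":0}], gripper=0.27)

```text
clock: 11.28
eef_pos: [539.2, -188.9, 52.7]
tcp_rot: [-1.954, -0.0, 1.228]
contact_force: [-0.4, -0.6, -0.3]
opening: 0.273
grasp_force: 0.2
```

Call:
step_arm(moves=[{"tx":0,"ty":0,"tz":-1,"ax":0,"ay":0,"az":0},{"tx":0,"ty":0,"tz":-1,"ax":0,"ay":0,"az":0},{"tx":0,"ty":0,"tz":-0.5,"ax":0,"ay":0,"az":0},{"tx":0,"ty":0,"tz":0,"ax":0,"ay":0,"az":0}])

```text
clock: 11.78
eef_pos: [594.2, -208.6, 76.2]
tcp_rot: [-1.955, -0.0, 1.228]
contact_force: [0.2, -0.8, 0.6]
opening: 0.268
grasp_force: 0.0
```

```bash
python3 -c "
from h import *
togo((539.4,-188.1,57.5))
a=grab('scene','s5.png')[0][170:270,250:390];b=grab('side','d5.png')[0][220:360,230:410]
cv2.imwrite('pics/c5.png',cv2.cvtColor(np.hstack([cv2.resize(a,(400,300)),cv2.resize(b,(386,300))]),cv2.COLOR_RGB2BGR))"
```

```text
clock 11.775 pos [ 594.2 -208.6   76.2] q [-0.34  1.2   0.91  0.    2.22  0.  ] z [-0.873  0.312 -0.375] y [ 0.353 -0.126 -0.927] x [0.336 0.942 0.   ]
tool units /25: [ 0.034 -0.185  2.449]
```

View pics/c5.png

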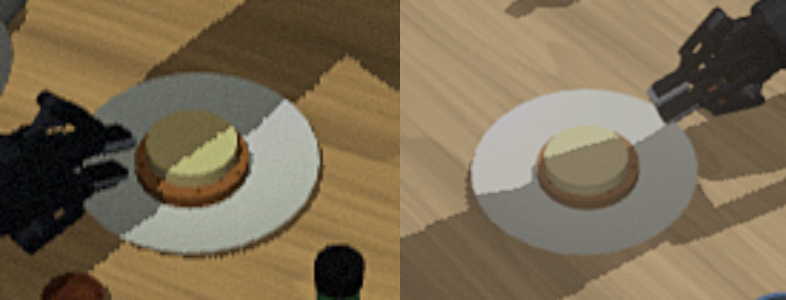

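The cheese lies flat and looks centred. I rise, turn the tool back down and measure from above.

Call:
step_arm(moves=[{"tx":0,"ty":-1,"tz":0,"ax":0,"ay":0,"az":0},{"tx":0,"ty":-1,"tz":0,"ax":0,"ay":0,"az":0},{"tx":0,"ty":-1,"tz":0,"ax":0,"ay":0,"az":0},{"tx":0,"ty":-1,"tz":0,"ax":0,"ay":0,"az":0},{"tx":0,"ty":-0.5,"tz":0,"ax":-0.108,"ay":0,"az":0}])

```text
clock: 12.5
eef_pos: [552.7, -193.8, 178.5]
tcp_rot: [-2.121, 0.0, 1.228]
contact_force: [0.7, -0.5, 0.4]
opening: 0.272
grasp_force: 0.0
```

Call:
step_arm(moves=[{"tx":0,"ty":-0.5,"tz":0,"ax":-0.108,"ay":0,"az":0},{"tx":0,"ty":-0.5,"tz":0,"ax":-0.108,"ay":0,"az":0},{"tx":0,"ty":-0.5,"tz":0,"ax":-0.108,"ay":0,"az":0},{"tx":0,"ty":-0.5,"tz":0,"ax":-0.108,"ay":0,"az":0},{"tx":0,"ty":-0.5,"tz":0,"ax":-0.108,"ay":0,"az":0}])

```text
clock: 13.12
eef_pos: [508.9, -178.1, 219.4]
tcp_rot: [-2.978, 0.0, 1.228]
contact_force: [-0.8, -0.4, 0.1]
opening: 0.269
grasp_force: 0.0
```

Call:
step_arm(moves=[{"tx":0,"ty":-0.5,"tz":0,"ax":-0.108,"ay":0,"az":0},{"tx":0,"ty":0,"tz":0,"ax":0,"ay":0,"az":0}], gripper=1)

```text
clock: 13.38
eef_pos: [494.0, -172.8, 220.9]
tcp_rot: [-3.141, 0.0, 1.228]
contact_force: [0.6, -0.0, -0.1]
opening: 0.685
grasp_force: 0.0
```

```bash
cat > m3.py <<'E'
import sys
from h import *
n=sys.argv[1]
togo((505,-177,250))
p,d,i=grab('wrist',n+'.png');K,T=np.array(i['intrinsics']),np.array(i['cam_to_world']);np.savez(n+'.npz',p=p,d=d,K=K,T=T)
h=cv2.cvtColor(p,cv2.COLOR_RGB2HSV).astype(int);P=cloud(d,i);near=(np.hypot(P[...,0]-505,P[...,1]+177)<70)
ch=near&(h[...,0]>20)&(h[...,1]>40)&(P[...,2]>26)
br=near&(h[...,0]<19)&(h[...,1]>100)
w=(h[...,1]<45)&(h[...,2]>70)&(np.hypot(P[...,0]-505,P[...,1]+177)<125)&(P[...,2]<40)
for nm,m,hz,R in(('cheese',ch,32,40),('base',br|ch,18,50),('plate',w|br|ch,15,110)):
    ys,xs=np.where(m);print(nm,m.sum(),xs.min(),xs.max(),ys.min(),ys.max(),circ(m,hz,K,T,R),circ(m,hz,K,T,R,rad=True))
E
python3 m3.py w5
```

```text
clock 13.375 pos [ 494.  -172.8  220.9] q [-0.34  0.24  1.88 -0.    1.02  0.  ] z [-0.001  0.    -1.   ] y [ 0.942 -0.336 -0.001] x [ 0.336  0.942 -0.   ]
tool units /25: [-0.011  0.472 -1.164]
cheese 30113 34 639 174 479 (array([ 496.6, -433.4,   40. ]), 8269, np.float64(130.25)) (array([  189. , -1125.5,   784.8]), 8269, np.float64(45.37))
base 32489 34 639 160 479 (array([ 489.4, -447.9,   50. ]), 8307, np.float64(129.52)) (array([ 479. , -261.2,  246.5]), 8307, np.float64(61.41))
plate 64331 34 639 89 479 (array([ 503.4, -174.4,  110. ]), 652, np.float64(0.72)) (array([ 503.4, -174.3,  109.3]), 652, np.float64(0.37))
```

View pics/w5.png

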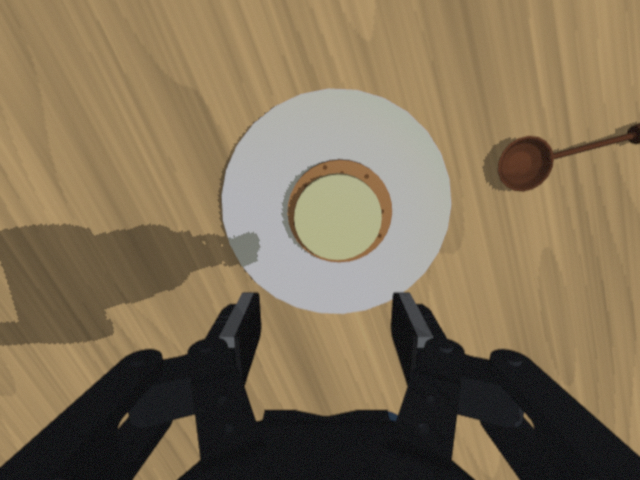

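The view shows the cheese centred at (338,217) on the base at (341,211), with the plate at (336,200). I redo the mask inside that window.

```bash
sed -i 's/^for nm.*/x0,x1,y0,y1=map(int,sys.argv[2:6]);box=np.zeros(ch.shape,bool);box[y0:y1,x0:x1]=1;ch\&=box;br\&=box\n&/' m3.py
python3 - <<'E'
from h import *
z=np.load('w5.npz');K,T=z['K'],z['T'];h=cv2.cvtColor(z['p'],cv2.COLOR_RGB2HSV).astype(int)
box=np.zeros(h.shape[:2],bool);box[150:275,275:405]=1
print(h[217,338],h[165,350],h[200,250])
ch=box&(h[...,0]>20)&(h[...,0]<45)&(h[...,1]>35);br=box&(h[...,0]<19)&(h[...,1]>90)
ys,xs=np.where(ch);print(xs.min(),xs.max(),ys.min(),ys.max())
# cheese: near-side wall (below rows) hidden/visible; fit both
for nm,m,hz,R in(('cheese',ch,32,40),('base',br|ch,18,50)):
    m=cv2.morphologyEx(m.astype(np.uint8),cv2.MORPH_OPEN,np.ones((3,3)))
    for rad in(0,1):print(nm,circ(m,hz,K,T,R,rad=rad))
# base only upper arc (visible)
m=cv2.morphologyEx((br|ch).astype(np.uint8),cv2.MORPH_OPEN,np.ones((3,3)))
for rad in(0,1):print('base arc',circ(m,18,K,T,50,keep=lambda c:(c[:,1]<235),rad=rad))
E
```

```text
[ 29  56 179] [ 15 137 149] [120   6 181]
287 381 170 259
cheese (array([ 503.7, -176.4,   40. ]), 247, np.float64(0.27))
cheese (array([ 503.7, -176.4,   40. ]), 247, np.float64(0.27))
base (array([ 507. , -175.2,   50. ]), 307, np.float64(1.28))
base (array([ 506.9, -175.2,   48.8]), 307, np.float64(0.53))
base arc (array([ 506.1, -176.5,   50. ]), 193, np.float64(0.65))
base arc (array([ 506.6, -175.4,   49. ]), 193, np.float64(0.26))
```

Cheese (503.7,-176.4) versus base (506.6,-175.6): about 3 mm off, inside the 6 mm. Now the lid.

Call:
step_arm(moves=[{"tx":0,"ty":0,"tz":0,"ax":0,"ay":0,"az":-0.085},{"tx":0,"ty":0,"tz":0,"ax":0,"ay":0,"az":-0.085},{"tx":0.9,"ty":0,"tz":0,"ax":0,"ay":0,"az":0},{"tx":0.9,"ty":0,"tz":0,"ax":0,"ay":0,"az":0},{"tx":0.9,"ty":0,"tz":0,"ax":0,"ay":0,"az":0}], gripper=0.5)

```text
clock: 14.05
eef_pos: [504.3, -106.6, 220.6]
tcp_rot: [-3.139, -0.0, 1.495]
contact_force: [0.4, -0.3, -0.0]
opening: 0.497
grasp_force: 0.0
```

Call:
step_arm(moves=[{"tx":1,"ty":0,"tz":0,"ax":0,"ay":0,"az":0},{"tx":1,"ty":0,"tz":0,"ax":0,"ay":0,"az":0},{"tx":1,"ty":0,"tz":0,"ax":0,"ay":0,"az":0},{"tx":1,"ty":0,"tz":0,"ax":0,"ay":0,"az":0},{"tx":1,"ty":0,"tz":0,"ax":0,"ay":0,"az":0}])

```text
clock: 14.68
eef_pos: [513.9, 18.5, 220.6]
tcp_rot: [-3.14, 0.0, 1.495]
contact_force: [-0.8, -0.6, 0.0]
opening: 0.5
grasp_force: 0.0
```

Call:
step_arm(moves=[{"tx":1,"ty":0,"tz":0,"ax":0,"ay":0,"az":0},{"tx":1,"ty":0,"tz":0,"ax":0,"ay":0,"az":0},{"tx":1,"ty":0,"tz":0,"ax":0,"ay":0,"az":0},{"tx":1,"ty":0,"tz":0,"ax":0,"ay":0,"az":0},{"tx":1,"ty":0,"tz":0,"ax":0,"ay":0,"az":0}])

```text
clock: 15.3
eef_pos: [523.3, 143.5, 220.5]
tcp_rot: [-3.14, 0.001, 1.495]
contact_force: [0.2, -0.3, 0.7]
opening: 0.5
grasp_force: 0.0
```

Call:
step_arm(moves=[{"tx":1,"ty":0,"tz":0,"ax":0,"ay":0,"az":0},{"tx":1,"ty":0,"tz":0,"ax":0,"ay":0,"az":0},{"tx":1,"ty":0,"tz":0,"ax":0,"ay":0,"az":0},{"tx":1,"ty":0,"tz":0,"ax":0,"ay":0,"az":0},{"tx":0,"ty":0,"tz":0,"ax":0,"ay":0,"az":0}])

```text
clock: 15.92
eef_pos: [530.6, 243.7, 220.3]
tcp_rot: [-3.14, 0.001, 1.497]
contact_force: [-0.6, 0.2, 0.0]
opening: 0.502
grasp_force: 0.0
```

```bash
python3 -c "
from h import *
togo((525.9,286.7,108))"; sed -i "s/'w2.npz',p/'w6.npz',p/;s/w2.png/w6.png/" m1.py; python3 m1.py 2>&1 | tail -2
```

```text
clock 15.925 pos [530.6 243.7 220.3] q [0.43 0.33 1.76 0.   1.06 0.5 ] z [-0.002 -0.001 -1.   ] y [ 0.997 -0.074 -0.001] x [ 0.074  0.997 -0.001]
tool units /25: [ 1.705 -0.309  4.49 ]
                                                                      ~~~~~~~~~~~~~~~^^
ValueError: attempt to get argmax of an empty sequence
```

Call:
step_arm(moves=[{"tx":0.85,"ty":-0.15,"tz":0,"ax":0,"ay":0,"az":0},{"tx":0.85,"ty":-0.15,"tz":1,"ax":0,"ay":0,"az":0},{"tx":0,"ty":0,"tz":1,"ax":0,"ay":0,"az":0},{"tx":0,"ty":0,"tz":1,"ax":0,"ay":0,"az":0},{"tx":0,"ty":0,"tz":0,"ax":0,"ay":0,"az":0}])

```text
clock: 16.6
eef_pos: [524.4, 284.6, 144.2]
tcp_rot: [-3.138, 0.002, 1.495]
contact_force: [0.7, -0.5, 0.1]
opening: 0.499
grasp_force: 0.0
```

```bash
python3 -c "
from h import *
togo((525.9,286.7,108))
p,d,i=grab('wrist');P=cloud(d,i);h=cv2.cvtColor(p,cv2.COLOR_RGB2HSV).astype(int)
m=(h[...,0]<17)&(h[...,1]>90)&(P[...,2]>65)&(P[...,2]<108)&(np.hypot(P[...,0]-526,P[...,1]-287)<55);q=P[m]
print(m.sum(),np.percentile(q,[3,50,97],0).round(1).tolist())"
```

```text
clock 16.6 pos [524.4 284.6 144.2] q [0.49 0.44 1.79 0.   0.92 0.57] z [-0.004 -0.002 -1.   ] y [ 0.997 -0.076 -0.003] x [ 0.076  0.997 -0.002]
tool units /25: [0.09  0.06  1.449]
2720 [[521.7, 259.2, 72.3], [527.5, 301.5, 99.8], [533.3, 329.5, 105.0]]
```

Call:
step_arm(moves=[{"tx":0.05,"ty":0.05,"tz":0.72,"ax":0,"ay":0,"az":0},{"tx":0.03,"ty":0.02,"tz":0.72,"ax":0,"ay":0,"az":0},{"tx":0,"ty":0,"tz":0,"ax":0,"ay":0,"az":0}])

```text
clock: 17.02
eef_pos: [526.4, 286.3, 108.2]
tcp_rot: [-3.139, 0.002, 1.495]
contact_force: [-0.2, -0.4, -0.3]
opening: 0.501
grasp_force: 0.0
```

Call:
step_arm(moves=[{"tx":0,"ty":0,"tz":0,"ax":0,"ay":0,"az":0},{"tx":0,"ty":0,"tz":0,"ax":0,"ay":0,"az":0},{"tx":0,"ty":0,"tz":0,"ax":0,"ay":0,"az":0}], gripper=0, newtons=25)

```text
clock: 17.4
eef_pos: [527.7, 287.0, 110.5]
tcp_rot: [3.141, -0.0, 1.495]
contact_force: [0.9, 0.1, 0.8]
opening: 0.113
grasp_force: 28.5
```

Call:
step_arm(moves=[{"tx":0,"ty":0,"tz":-0.5,"ax":0,"ay":0,"az":0},{"tx":0,"ty":0,"tz":-1,"ax":0,"ay":0,"az":0},{"tx":0,"ty":0,"tz":-1,"ax":0,"ay":0,"az":0},{"tx":0,"ty":0,"tz":-1,"ax":0,"ay":0,"az":0.085},{"tx":0,"ty":0,"tz":-1,"ax":0,"ay":0,"az":0.085}])

```text
clock: 18.02
eef_pos: [527.4, 286.9, 224.3]
tcp_rot: [3.141, -0.001, 1.223]
contact_force: [0.8, 0.5, -1.0]
opening: 0.111
grasp_force: 28.3
```

Call:
step_arm(moves=[{"tx":-0.5,"ty":0.15,"tz":-0.4,"ax":0,"ay":0,"az":0},{"tx":-0.9,"ty":0.28,"tz":-0.4,"ax":0,"ay":0,"az":0},{"tx":-0.98,"ty":0.29,"tz":-0.4,"ax":0,"ay":0,"az":0},{"tx":-0.98,"ty":0.29,"tz":-0.4,"ax":0,"ay":0,"az":0},{"tx":-0.98,"ty":0.29,"tz":-0.4,"ax":0,"ay":0,"az":0}])

```text
clock: 18.65
eef_pos: [520.6, 171.3, 272.2]
tcp_rot: [-3.141, 0.001, 1.23]
contact_force: [0.8, 0.1, -0.7]
opening: 0.108
grasp_force: 28.3
```

Call:
step_arm(moves=[{"tx":-0.98,"ty":0.29,"tz":0,"ax":0,"ay":0,"az":0},{"tx":-0.98,"ty":0.29,"tz":0,"ax":0,"ay":0,"az":0},{"tx":-0.98,"ty":0.29,"tz":0,"ax":0,"ay":0,"az":0},{"tx":-0.98,"ty":0.29,"tz":0,"ax":0,"ay":0,"az":0},{"tx":-0.98,"ty":0.29,"tz":0,"ax":0,"ay":0,"az":0}])

```text
clock: 19.27
eef_pos: [513.2, 43.9, 271.9]
tcp_rot: [-3.14, 0.001, 1.229]
contact_force: [-0.2, -0.2, -0.6]
opening: 0.112
grasp_force: 28.3
```

Call:
step_arm(moves=[{"tx":-0.98,"ty":0.29,"tz":0,"ax":0,"ay":0,"az":0},{"tx":-0.98,"ty":0.29,"tz":0,"ax":0,"ay":0,"az":0},{"tx":-0.98,"ty":0.29,"tz":0,"ax":0,"ay":0,"az":0},{"tx":-0.98,"ty":0.29,"tz":0,"ax":0,"ay":0,"az":0},{"tx":-0.98,"ty":0.29,"tz":0,"ax":0,"ay":0,"az":0}])

```text
clock: 19.9
eef_pos: [505.8, -83.3, 271.9]
tcp_rot: [-3.14, 0.001, 1.229]
contact_force: [0.2, -0.1, 0.1]
opening: 0.11
grasp_force: 28.3
```

Call:
step_arm(moves=[{"tx":-0.98,"ty":0.29,"tz":0,"ax":0,"ay":0,"az":0},{"tx":-0.98,"ty":0.29,"tz":0,"ax":0,"ay":0,"az":0},{"tx":-0.6,"ty":0.2,"tz":0,"ax":0,"ay":0,"az":0},{"tx":0,"ty":0,"tz":0,"ax":0,"ay":0,"az":0}])

```text
clock: 20.4
eef_pos: [503.5, -149.3, 272.2]
tcp_rot: [-3.141, 0.0, 1.227]
contact_force: [-0.1, 0.6, -1.2]
opening: 0.107
grasp_force: 28.3
```

```bash
cat > m4.py <<'E'
from h import *
togo((502,-172,255))
s=r.sense();R=Ro.from_euler('xyz',s['tcp_rot']).as_matrix();t=s['eef_pos']
p,d,i=grab('wrist','w7.png');P=cloud(d,i);h=cv2.cvtColor(p,cv2.COLOR_RGB2HSV).astype(int)
L=(P-t)@R   # tool frame
m=(h[...,0]<19)&(h[...,1]>80)&(abs(L[...,1])<14)&(abs(L[...,0])<60)&(L[...,2]>25)&(L[...,2]<110)
m=cv2.erode(m.astype(np.uint8),np.ones((3,3)))>0
q=L[m];print(m.sum(),np.percentile(q,[2,50,98],0).round(1).tolist())
f=lambda v:np.hypot(q[:,0]-v[0],q[:,2]-v[1])-45
s=least_squares(f,[0,51],loss='soft_l1',f_scale=.5);rim=abs(f(s.x))<3
print('lid in tool x,z',s.x,rim.sum(), 'y',np.percentile(q[rim,1],[3,97]))
E
python3 m4.py
```

```text
clock 20.4 pos [ 503.5 -149.3  272.2] q [-0.29  0.18  1.83 -0.    1.13  0.05] z [-0.001  0.    -1.   ] y [ 0.941 -0.337 -0.001] x [ 0.337  0.941 -0.   ]
tool units /25: [-0.876  0.25   0.688]
468 [[37.2, -4.3, 25.9], [41.2, -0.5, 34.0], [44.3, 3.6, 48.4]]
lid in tool x,z [-0.72977776 50.58415807] 468 y [-4.17709525  3.52152924]
```

Call:
step_arm(moves=[{"tx":-0.4,"ty":0,"tz":0,"ax":0.108,"ay":0,"az":0},{"tx":-0.4,"ty":0,"tz":0,"ax":0.108,"ay":0,"az":0},{"tx":0,"ty":0,"tz":0,"ax":0.108,"ay":0,"az":0},{"tx":0,"ty":0,"tz":0,"ax":0.108,"ay":0,"az":0},{"tx":0,"ty":0,"tz":0,"ax":0.108,"ay":0,"az":0}])

```text
clock: 21.08
eef_pos: [498.1, -166.3, 272.7]
tcp_rot: [-2.289, -0.0, 1.229]
contact_force: [-0.7, -0.9, -1.0]
opening: 0.112
grasp_force: 28.3
```

Call:
step_arm(moves=[{"tx":0,"ty":0,"tz":0,"ax":0.108,"ay":0,"az":0},{"tx":0,"ty":0,"tz":0,"ax":0.108,"ay":0,"az":0},{"tx":0,"ty":0,"tz":0,"ax":0,"ay":0,"az":0}])

```text
clock: 21.45
eef_pos: [497.4, -166.2, 269.0]
tcp_rot: [-1.949, -0.0, 1.229]
contact_force: [0.4, 0.0, -0.6]
opening: 0.106
grasp_force: 28.4
```

```bash
python3 -c "
from h import *
togo((545.7,-190.6,90))"
```

```text
clock 21.45 pos [ 497.4 -166.2  269. ] q [-0.33  0.83  1.26  0.01  2.25  0.01] z [-0.876  0.311 -0.369] y [ 0.348 -0.124 -0.929] x [0.335 0.942 0.   ]
tool units /25: [-0.275  7.448  0.647]
```

Call:
step_arm(moves=[{"tx":-0.035,"ty":0.93,"tz":0.08,"ax":0,"ay":0,"az":0},{"tx":-0.035,"ty":0.93,"tz":0.08,"ax":0,"ay":0,"az":0},{"tx":-0.035,"ty":0.93,"tz":0.08,"ax":0,"ay":0,"az":0},{"tx":-0.035,"ty":0.93,"tz":0.08,"ax":0,"ay":0,"az":0},{"tx":-0.035,"ty":0.93,"tz":0.08,"ax":0,"ay":0,"az":0}])

```text
clock: 22.08
eef_pos: [528.6, -182.9, 159.3]
tcp_rot: [-1.954, -0.0, 1.228]
contact_force: [0.6, 0.5, -0.3]
opening: 0.106
grasp_force: 28.3
```

Call:
step_arm(moves=[{"tx":-0.035,"ty":0.93,"tz":0.08,"ax":0,"ay":0,"az":0},{"tx":-0.035,"ty":0.93,"tz":0.08,"ax":0,"ay":0,"az":0},{"tx":-0.035,"ty":0.93,"tz":0.08,"ax":0,"ay":0,"az":0},{"tx":0,"ty":0,"tz":0,"ax":0,"ay":0,"az":0},{"tx":0,"ty":0,"tz":0,"ax":0,"ay":0,"az":0}])

```text
clock: 22.7
eef_pos: [546.8, -192.1, 94.3]
tcp_rot: [-1.954, 0.0, 1.228]
contact_force: [-0.3, -0.8, 0.2]
opening: 0.11
grasp_force: 28.3
```

```bash
python3 -c "
from h import *
togo((545.7,-190.6,72))"
```

```text
clock 22.7 pos [ 546.8 -192.1   94.3] q [-0.34  1.1   1.09  0.    2.13  0.  ] z [-0.873  0.312 -0.374] y [ 0.352 -0.126 -0.927] x [ 0.336  0.942 -0.   ]
tool units /25: [0.04  0.803 0.39 ]
```

Call:
step_arm(moves=[{"tx":0.02,"ty":0.35,"tz":0.17,"ax":0,"ay":0,"az":0},{"tx":0.02,"ty":0.37,"tz":0.18,"ax":0,"ay":0,"az":0},{"tx":0,"ty":0,"tz":0,"ax":0,"ay":0,"az":0},{"tx":0,"ty":0,"tz":0,"ax":0,"ay":0,"az":0}])

```text
clock: 23.2
eef_pos: [545.7, -190.6, 74.1]
tcp_rot: [-1.954, -0.0, 1.228]
contact_force: [-0.0, 0.1, 0.7]
opening: 0.109
grasp_force: 28.3
```

```bash
python3 -c "
from h import *
togo((545.7,-190.6,70.5))"
```

```text
clock 23.2 pos [ 545.7 -190.6   74.1] q [-0.34  1.13  1.09  0.    2.11  0.  ] z [-0.874  0.312 -0.374] y [ 0.352 -0.126 -0.928] x [0.336 0.942 0.   ]
tool units /25: [-0.001  0.133  0.054]
```

Call:
step_arm(moves=[{"tx":0,"ty":0.09,"tz":0.035,"ax":0,"ay":0,"az":0},{"tx":0,"ty":0,"tz":0,"ax":0,"ay":0,"az":0}])

```text
clock: 23.45
eef_pos: [545.8, -190.6, 71.6]
tcp_rot: [-1.954, 0.0, 1.228]
contact_force: [-0.3, -0.3, 0.2]
opening: 0.107
grasp_force: 28.3
```

Call:
step_arm(moves=[{"tx":0,"ty":0.05,"tz":0.02,"ax":0,"ay":0,"az":0},{"tx":0,"ty":0,"tz":0,"ax":0,"ay":0,"az":0}])

```text
clock: 23.7
eef_pos: [545.7, -190.6, 70.5]
tcp_rot: [-1.954, -0.0, 1.228]
contact_force: [-0.4, 0.8, 0.9]
opening: 0.109
grasp_force: 28.5
```

Call:
step_arm(moves=[{"tx":0,"ty":0.03,"tz":0.01,"ax":0,"ay":0,"az":0},{"tx":0,"ty":0,"tz":0,"ax":0,"ay":0,"az":0}])

```text
clock: 23.95
eef_pos: [545.8, -190.6, 69.9]
tcp_rot: [-1.954, 0.0, 1.228]
contact_force: [0.7, 0.2, 4.4]
opening: 0.11
grasp_force: 29.0
```

Light contact (4 N). I open slightly and slide the finger out.

Call:
step_arm(moves=[{"tx":0,"ty":0,"tz":0,"ax":0,"ay":0,"az":0},{"tx":0,"ty":0,"tz":0,"ax":0,"ay":0,"az":0}], gripper=0.22)

```text
clock: 24.2
eef_pos: [545.8, -190.7, 69.1]
tcp_rot: [-1.955, 0.0, 1.228]
contact_force: [0.5, -0.2, -0.1]
opening: 0.221
grasp_force: 0.1
```

Call:
step_arm(moves=[{"tx":0,"ty":0,"tz":-1,"ax":0,"ay":0,"az":0},{"tx":0,"ty":0,"tz":-1,"ax":0,"ay":0,"az":0},{"tx":0,"ty":0,"tz":-0.5,"ax":0,"ay":0,"az":0},{"tx":0,"ty":0,"tz":0,"ax":0,"ay":0,"az":0}])

```text
clock: 24.7
eef_pos: [600.8, -210.3, 92.6]
tcp_rot: [-1.955, 0.0, 1.228]
contact_force: [-0.3, 0.2, -0.2]
opening: 0.222
grasp_force: 0.0
```

Call:
step_arm(moves=[{"tx":0,"ty":-1,"tz":0,"ax":0,"ay":0,"az":0},{"tx":0,"ty":-1,"tz":0,"ax":0,"ay":0,"az":0},{"tx":0,"ty":-1,"tz":0,"ax":0,"ay":0,"az":0},{"tx":0,"ty":-1,"tz":0,"ax":0,"ay":0,"az":0},{"tx":0,"ty":-0.5,"tz":0,"ax":-0.108,"ay":0,"az":0}])

```text
clock: 25.32
eef_pos: [559.4, -195.5, 194.7]
tcp_rot: [-2.122, 0.0, 1.228]
contact_force: [0.5, -0.8, -0.5]
opening: 0.222
grasp_force: 0.0
```

Call:
step_arm(moves=[{"tx":0,"ty":-0.5,"tz":0,"ax":-0.108,"ay":0,"az":0},{"tx":0,"ty":-0.5,"tz":0,"ax":-0.108,"ay":0,"az":0},{"tx":0,"ty":-0.5,"tz":0,"ax":-0.108,"ay":0,"az":0},{"tx":0,"ty":-0.5,"tz":0,"ax":-0.108,"ay":0,"az":0},{"tx":0,"ty":-0.5,"tz":0,"ax":-0.108,"ay":0,"az":0}])

```text
clock: 25.95
eef_pos: [515.6, -179.8, 235.7]
tcp_rot: [-2.978, -0.0, 1.228]
contact_force: [-1.0, -0.1, 0.5]
opening: 0.218
grasp_force: 0.0
```

Call:
step_arm(moves=[{"tx":0,"ty":-0.5,"tz":0,"ax":-0.108,"ay":0,"az":0},{"tx":0,"ty":0,"tz":0,"ax":0,"ay":0,"az":0}])

```text
clock: 26.2
eef_pos: [500.7, -174.5, 237.3]
tcp_rot: [-3.141, -0.0, 1.228]
contact_force: [0.4, -0.3, 0.2]
opening: 0.217
grasp_force: 0.0
```

```bash
python3 - <<'E'
from h import *
togo((505,-177,250))
p,d,i=grab('wrist','w8.png');K,T=np.array(i['intrinsics']),np.array(i['cam_to_world']);np.savez('w8.npz',p=p,d=d,K=K,T=T)
a=grab('scene','s8.png')[0][170:270,250:390];b=grab('side','d8.png')[0][220:360,230:410]
top=np.hstack([cv2.resize(a,(400,300)),cv2.resize(b,(386,300))]);w=cv2.resize(p[130:280,245:435],(380,300))
cv2.imwrite('pics/c8.png',cv2.cvtColor(np.vstack([top,np.hstack([w,np.zeros((300,406,3),np.uint8)])]),cv2.COLOR_RGB2BGR))
E
```

```text
clock 26.2 pos [ 500.7 -174.5  237.3] q [-0.34  0.23  1.85  0.    1.06  0.  ] z [-0.  0. -1.] y [ 0.942 -0.336 -0.   ] x [0.336 0.942 0.   ]
tool units /25: [-0.034  0.196 -0.506]
```

View pics/c8.png

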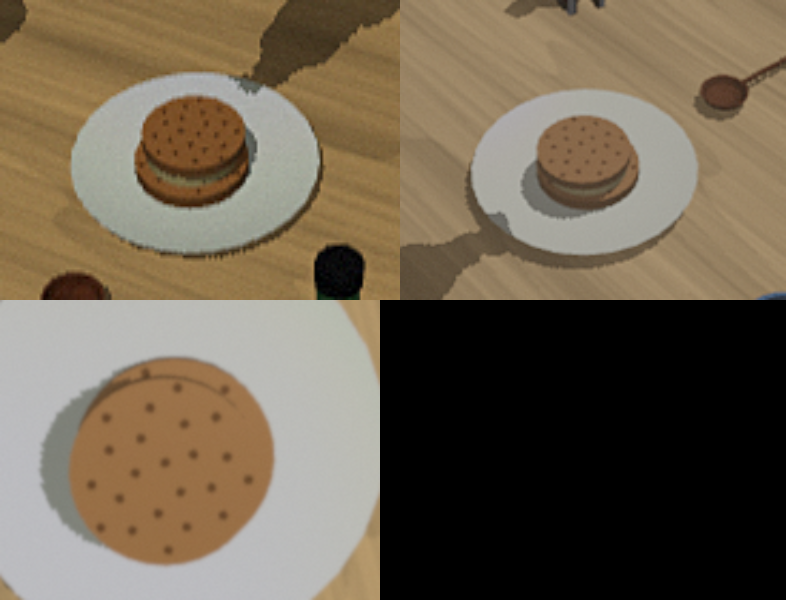

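The lid lies flat on the cheese in all views. In the wrist crop it spans columns 70–273 and rows 378–563. I measure its offset.

```bash
python3 - <<'E'
from h import *
z=np.load('w8.npz');K,T=z['K'],z['T'];h=cv2.cvtColor(z['p'],cv2.COLOR_RGB2HSV).astype(int)
m=(h[...,0]<19)&(h[...,1]>90);m[:130]=0;m[285:]=0;m[:,:260]=0;m[:,410:]=0
m=cv2.morphologyEx(m.astype(np.uint8),cv2.MORPH_CLOSE,np.ones((5,5)))
ys,xs=np.where(m);print(xs.min(),xs.max(),ys.min(),ys.max())
for y in (205,215,225):
  for rad in(0,1):print('lid rows>',y,circ(m,42,K,T,45,lambda c:c[:,1]>y,rad))
c0=np.array([503.7,-176.4])
# per-row lid/base top boundary not used. Fixed cameras: back arcs
for n,roi in dict(scene=(285,190,350,250),side=(275,255,355,330)).items():
    i=eyes.camera_info(n);K,T=np.array(i['intrinsics']),np.array(i['cam_to_world'])
    for f,hz,R in((n[0] if n=='scene' else 'd',42,45),):
        im=cv2.imread(f'pics/{f}8.png');hs=cv2.cvtColor(im,cv2.COLOR_BGR2HSV).astype(int)
        m=(hs[...,1]>90)&(hs[...,0]<22);k=np.zeros_like(m);a,b,c,e=roi;k[b:e,a:c]=1;m=cv2.morphologyEx((m&k).astype(np.uint8),cv2.MORPH_CLOSE,np.ones((3,3)))
        ys,xs=np.where(m);yc=ys.min()+ (14 if n=='scene' else 20)
        print(n,xs.min(),xs.max(),ys.min(),ys.max(),'lid',circ(m,hz,K,T,R,lambda q:q[:,1]<yc),circ(m,hz,K,T,R,lambda q:q[:,1]<yc,True))
        im=cv2.imread(f'pics/{f}5.png');hs=cv2.cvtColor(im,cv2.COLOR_BGR2HSV).astype(int)
        m=(hs[...,1]>35)&(hs[...,0]>=21)&(hs[...,0]<45);m=cv2.morphologyEx((m&k).astype(np.uint8),cv2.MORPH_OPEN,np.ones((3,3)))
        ys,xs=np.where(m);yc=ys.min()+ (12 if n=='scene' else 17)
        print(n,xs.min(),xs.max(),ys.min(),ys.max(),'cheese',circ(m,32,K,T,40,lambda q:q[:,1]<yc),circ(m,32,K,T,40,lambda q:q[:,1]<yc,True))
E
```

```text
280 409 159 284
lid rows> 205 (array([ 502.8, -175.1,   45. ]), 152, np.float64(0.87))
lid rows> 205 (array([ 503.9, -173.6,   46.5]), 152, np.float64(0.75))
lid rows> 215 (array([ 502.6, -175. ,   45. ]), 132, np.float64(0.65))
lid rows> 215 (array([ 503.4, -173.6,   46.3]), 132, np.float64(0.59))
lid rows> 225 (array([ 502.4, -174.9,   45. ]), 112, np.float64(0.43))
lid rows> 225 (array([ 502.9, -173.8,   46. ]), 112, np.float64(0.41))
scene 285 349 190 249 lid (array([ 504.6, -177.6,   45. ]), 16, np.float64(0.96)) (array([ 498.1, -180.7,   38.1]), 16, np.float64(0.9))
scene 302 332 206 231 cheese (array([ 505.6, -177.4,   40. ]), 49, np.float64(2.95)) (array([ 502.9, -178.4,   37.9]), 49, np.float64(2.74))
side 275 354 255 329 lid (array([ 557.8, -113.9,   45. ]), 6, np.float64(0.11)) (array([32801. , 35659.1, 48204.3]), 6, np.float64(0.0))
side 297 335 279 307 cheese (array([ 499.3, -181.6,   40. ]), 71, np.float64(7.47)) (array([ 505.4, -166.4,   27. ]), 71, np.float64(3.83))
```

```bash
python3 - <<'E'
from h import *
z=np.load('w8.npz');K,T=z['K'],z['T'];h=cv2.cvtColor(z['p'],cv2.COLOR_RGB2HSV).astype(int)
m=(h[...,0]<19)&(h[...,1]>100)&(h[...,2]>60);m[:130]=0;m[285:]=0;m[:,:260]=0;m[:,390:]=0
for y in(176,182):print('base arc',circ(m,18,K,T,50,lambda c:(c[:,1]<y)&(c[:,0]>300)),circ(m,18,K,T,49,lambda c:(c[:,1]<y)&(c[:,0]>300)))
for f,(a,b,c,e) in dict(s=(295,205,340,242),d=(290,270,345,322)).items():
    out=[]
    for k in '58':
        hs=cv2.cvtColor(cv2.imread(f'pics/{f}{k}.png'),cv2.COLOR_BGR2HSV).astype(int)[b:e,a:c]
        m=(hs[...,0]>=18)&(hs[...,0]<45)&(hs[...,1]>30)
        m=cv2.morphologyEx(m.astype(np.uint8),cv2.MORPH_OPEN,np.ones((2,2)))
        out.append([int(b+np.where(m[:,j])[0].max()) if m[:,j].any() else -1 for j in range(0,c-a,3)])
    print(f);[print(o) for o in out]
E
```

```text
base arc (array([ 505.7, -176.5,   50. ]), 68, np.float64(0.24)) (array([ 506.2, -175.5,   49. ]), 68, np.float64(0.23))
base arc (array([ 505.6, -176.5,   50. ]), 74, np.float64(0.24)) (array([ 506.1, -175.5,   49. ]), 74, np.float64(0.23))
s
[-1, -1, -1, 226, 230, 231, 232, 232, 232, 232, 231, 229, 227, -1, -1]
[-1, -1, -1, 227, 229, 231, 232, 232, 232, 231, 231, 229, 228, -1, -1]
d
[-1, -1, -1, 301, 306, 308, 310, 310, 311, 311, 311, 311, 309, 309, 306, 302, -1, -1, -1]
[-1, -1, -1, -1, -1, -1, -1, 311, 311, 311, 311, 311, 310, 309, 306, -1, -1, -1, -1]
```

The cheese's edge is in the same place before and after the lid went on, to within a pixel. Offsets are about 3 mm (cheese to base) and 2 mm (lid to cheese), and the gripper is clear.

```bash
python3 -c "
from h import *
print(workorder.sign_off())"
```

```text
the job is handed in; nothing more can be done
None
```

The job is handed in at about 26 s of the 64 s: the cheese lies flat about 3 mm off the base crispbread's centre and the lid flat about 2 mm off the cheese's, by camera measurement; the sign-off returned no verdict.

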